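Seat a brass pull bar against the stop of a drilling jig

ROBOT

A 6-joint arm with a two-finger parallel gripper is mounted at the origin on the work surface. World frame = base frame: x ahead of the robot, y to its left, z up, the work surface at z = 0. Lengths are in m, angles in rad, forces in N, time in s.
With the tool pointing down it reaches from about 0.375 to 0.9 m from the base axis. Payload 3.1 kg.
Tool frame: the origin (TCP) lies between the finger pads; the fingertips stand 25 mm ahead of it and the grasp point (between the pads) lies 6 mm ahead of it; z points along the fingers, y is the line along which they close (so a half turn about z gives the same grasp; the last joint's range is limited). The gripper opens to 85 mm and grips with 20 to 120 N. Pads are 22 mm wide; open, the fingers measure 114 mm over their backs; the gripper's body (76 mm by 85 mm) begins 54 mm behind the grasp point. The pads swing forward as they close: fully open they stand 13 mm farther back than shut.
Start: joints at [-1.472, 0.527, 1.433, -0, 1.181, -0.178], TCP at [0.171, -0.601, 0.256] pointing down, gripper open.
Joint ranges: [-3.08, 3.08], [-0.75, 2.2], [0.22, 2.44], [-1.43, 4.57], [0, 2.65], [-2.85, 2.85]. Speed limits (rad/s): [2.79, 2.79, 3.14, 3.14, 3.14, 3.14].

INTERFACE

Orientations are given as a unit quaternion [w, x, y, z].
In Python, from workcell import env gives the robot as it stands. Calls block until the motion is done:
- env.move_pose(position, orientation): joint-space move of the TCP to a pose.
- env.move_straight(position, ori=None, velocity=0.15, threshold=None): straight line of the TCP; ori=None keeps the orientation; velocity is the mean speed in m/s. With threshold (N) it stops when the force on the tool has changed by that much, and returns True; else False.
- env.move_j(angles): joint-space move.
- env.gripper_to(opening, strength=None): finger opening in m; strength is the grip in N (None keeps the last); returns when the fingers have stopped.
- env.dwell(seconds).
- env.solve_ik(position, orientation): joint angles nearest the present ones, or None.
- env.grab_frame(name): name is "side" or "top" or "wrist"; returns a dict with "img" (480x640x3 uint8, red, green, blue), "depth" (480x640 float32, m along the optical axis (not along the pixel's ray), 0 where there is no reading), "intrinsics" (3x3 intrinsics, pixels), "extrinsics" (4x4, takes a point from camera to world coordinates); the wrist camera has in their place "mount" (4x4, takes a point from camera to tool coordinates, whose origin is the TCP and whose axes are the flange's). Camera axes: x right, y down, z forward; pixel columns grow to the right and rows downward; lengths in m; the calibration is good to about 2 mm. The wrist camera is an equidistant fisheye: a pixel r from the principal point sees the ray r / f radians off the axis. A picture is of the moment at which its call begins: read the wrist's pose just before it.
A pose or a line that the arm cannot do raises env.PlanningError and nothing moves.
- env.finish_job(): hands the job in; it is judged then, once.
Readings, each from a call of its own:
- env.current_time_s(): time.
- env.current_q(): joint angles.
- env.current_qd(): joint speeds.
- env.current_effort(): joint torques, N m.
- env.current_position(): TCP position.
- env.current_orientation(): TCP orientation.
- env.current_contact_force(): force on the tool from outside, world axes, zero at the start.
- env.current_moment(): the same for the moment, N m.
- env.current_opening(): finger opening in m.
- env.current_finger_force(): force on a finger pad.
Only numpy, scipy, OpenCV 4.12 (cv2) and the standard library are available. Lean on these libraries where they do the work, as an engineer would, in place of code of your own. Each camera call takes 0.05 s, during which the arm holds its last target. There are 200 camera calls.

TASK

Take the brass pull bar from the rack, lay it gently lengthwise in the V-groove of the drilling jig, well clear of the red stop nose, and let go of it. Then push it from behind along the groove, gently, until it bears firmly on the stop nose without ramming it, and leave it lying there against the nose. Leave the dark steel bar, the glue bottle and the tin where they are.

Things in the scene. Friction and masses are not known exactly. Their poses are not given: they have to be found in the camera images.
- brass_bar: the brass-yellow round pull bar, a plain solid rod 26 mm in diameter and 120 mm long, 0.3 to 0.52 kg. Origin at its very centre; its x axis runs along the rod, the ends at x = -60 and +60 mm. It starts in one of the rack's two grooves. It may be turned end for end.
- steel_bar: the dark steel bar, same size, in the other groove of the rack; leave it there. Origin at its centre, x along the rod.
- rack: plywood rack fixed to the bench, 90 mm long (its x) by 160 mm wide (its y), top 26 mm above the bench. Origin at the centre of its underside. Two V-grooves run along its x axis, at y = +40 and -40 mm; a bar lying in one has its axis 33.4 mm above the bench, 7.4 mm above the rack's top, and overhangs the rack by 15 mm at each end.
- jig: the drilling jig, a pale wooden V-block 76 mm wide fixed to the bench, a blue stop block at one end. Origin at the centre of its underside, z up, x along the groove towards the stop. The 90-degree V-groove is open at the top and runs from x = -140 to +100 mm, centred on y = 0; the block's top is 26 mm above the bench. Dropping or pressing the bar onto the jig with over 40 N is not allowed.
- groove_mid (a point): middle of the groove's length (jig x = -20 mm), on the axis that a bar has when it lies in the groove: 33.4 mm above the bench, 7.4 mm above the block's top. Axes as the jig's. Sliding a bar along the groove by itself takes 1 to 4 N, different each time, more if it is also pressed down; tell this apart from the force on the stop nose.
- stop_face (a point): middle of the blue stop block's face (block 40 mm thick, 56 mm high), on the bar's axis, axes as the jig's. A stop screw stands out of it towards -x, ending in a flat red nose 20 mm in diameter, face 6 to 20 mm out, set anew each time: find it by feel. The nose springs, about 3 N per mm. A bar bears firmly from 2.5 N on the nose; over 12 N spoils it. Clear of it: a gap of 20 mm or more.
- glue: yellow glue bottle 170 mm tall, 60 mm in diameter, standing beyond the jig; origin at the centre of its underside.
- tin: steel tin 60 mm tall, 72 mm in diameter, standing on the far right of the rack; origin at the centre of its underside.
Mind the look-alikes: they are no part of the job. There is more than one size of the brass_bar; the one meant has the size given above.

How it is judged:
By the outcome, as a careful person would: the job done as asked, in the order asked, and still so for the second after the job is handed in, with the robot touching nothing.
It also fails if it takes over 72 s, if anything falls off the work surface, if the arm or the gripper's body presses on something with over 40 N, if the wrist force passes 120 N, or if a joint passes its speed limit or range.

## Working session

There is one attempt and no reset: what is moved stays moved. The work goes in short steps, each a Python script; the robot and the scene stay as the last script left them, time stands still between calls to the robot, and variables do not carry over. Pictures are saved under pics/ and viewed, at most 10 in all, crops included, and the job is handed in when it is done.

```bash
ls; mkdir -p pics
python3 - <<'E'
from workcell import env
import cv2,numpy as np,pickle
fs={n:env.grab_frame(n) for n in("side","top")}
pickle.dump(fs,open('f.pkl','wb'))
for n,f in fs.items():
    cv2.imwrite(f'pics/{n}0.png',f['img'][...,::-1]); print(n,f['intrinsics'].tolist(),np.round(f['extrinsics'],3).tolist())
print(env.current_time_s())
E
```

```text
pics
side [[442.68942793628423, 0.0, 321.3896753320474], [0.0, 442.68942793628423, 236.16898343213686], [0.0, 0.0, 1.0]] [[-0.997, -0.051, 0.061, 0.446], [-0.08, 0.607, -0.791, 0.705], [0.003, -0.793, -0.609, 0.654], [0.0, 0.0, 0.0, 1.0]]
top [[605.8422566922017, 0.0, 322.5662193134234], [0.0, 605.8422566922017, 236.4279318730543], [0.0, 0.0, 1.0]] [[0.022, -0.997, 0.074, 0.394], [-1.0, -0.021, 0.012, -0.061], [-0.01, -0.074, -0.997, 1.42], [0.0, 0.0, 0.0, 1.0]]
0.1
```

View pics/top0.png

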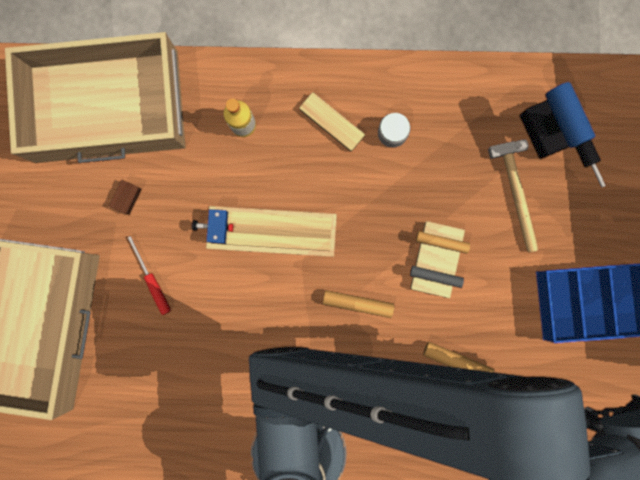

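View pics/side0.png

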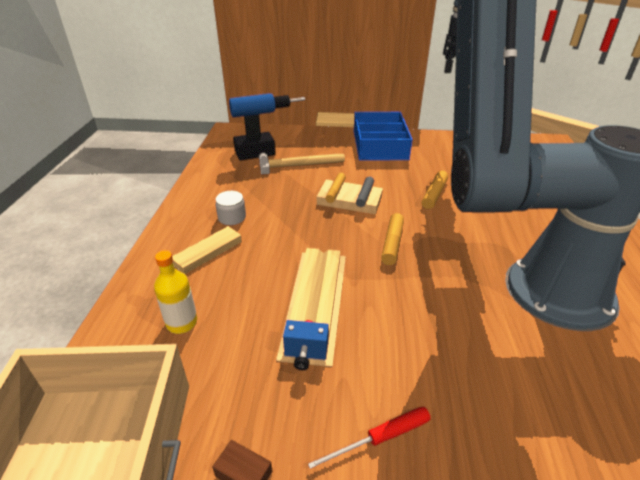

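The top view shows three brass-coloured bars: one in the rack (443,242), a longer one on the bench (358,303), and one half hidden at (455,357). The dark steel bar is in the rack at (437,277). The jig runs from (207,230) to (336,233) with its stop on the left. I'll measure these now.

```bash
cat > h.py <<'E'
import numpy as np,cv2
def cast(f,uv,z):
    K=f['intrinsics'];T=f['extrinsics'];uv=np.atleast_2d(uv).astype(float)
    d=np.c_[uv,np.ones(len(uv))]@np.linalg.inv(K).T@T[:3,:3].T
    return (T[:3,3]+d*((z-T[2,3])/d[:,2])[:,None])
def proj(f,P):
    T=np.linalg.inv(f['extrinsics']);p=(np.atleast_2d(P)@T[:3,:3].T+T[:3,3])@f['intrinsics'].T
    return p[:,:2]/p[:,2:]
E
python3 - <<'E'
import pickle,cv2,numpy as np
from h import *
fs=pickle.load(open('f.pkl','rb'));f=fs['top'];im=f['img']
hsv=cv2.cvtColor(im,cv2.COLOR_RGB2HSV)
for n,p in dict(barRack=(443,242),barRack2=(455,246),bar2=(358,303),bar3=(455,357),rack=(430,260),jig=(300,216),bench=(380,200),blue=(217,228),steel=(437,277),red=(231,228)).items(): print(n,hsv[p[1],p[0]])
a=im[195:270,180:350]; b=im[205:310,390:490]; 
a=cv2.resize(a,None,fx=4.5,fy=4.5,interpolation=2)[:, :]; b=cv2.resize(b,None,fx=2.5,fy=2.5,interpolation=2)
c=np.zeros((600,800,3),np.uint8); c[:a.shape[0],:a.shape[1]]=a[:, :800]; h=min(262,600-a.shape[0]); c[-h:,:b.shape[1]]=b[:h]
s=fs['side']['img'][170:275,310:455];s=cv2.resize(s,None,fx=2.5,fy=2.5);c[-s.shape[0]:,300:300+s.shape[1]]=s
cv2.imwrite('pics/crop1.png',c[...,::-1])
E
```

```text
barRack [ 18 145 223]
barRack2 [ 18 145 223]
bar2 [ 19 139 224]
bar3 [ 16 151 160]
rack [ 27  80 225]
jig [ 25  87 225]
bench [ 12 153 162]
blue [108 150 150]
steel [ 38  10 104]
red [  1 193 211]
```

View pics/crop1.png

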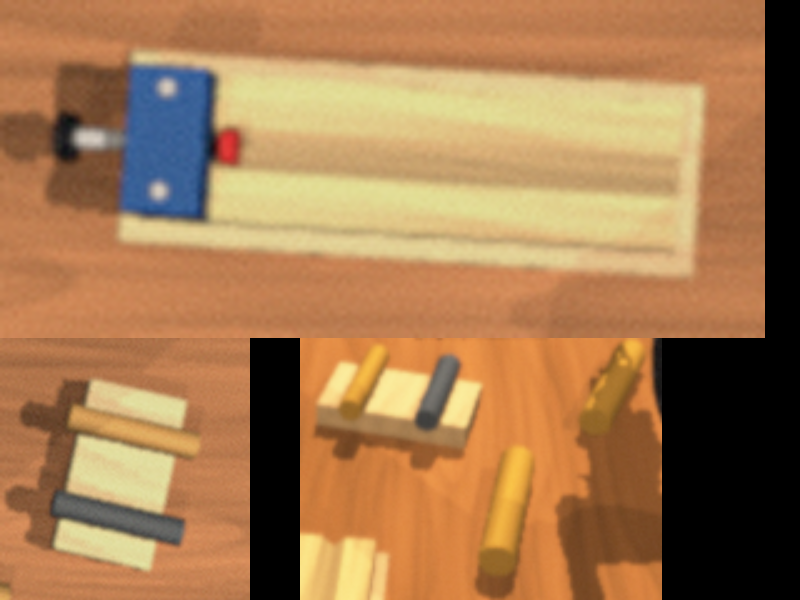

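The crop confirms the rack's brass bar is the short one: the bar on the bench is visibly longer, and the third bar is roughened and isn't in the rack. The stop is on the left, with the red nose at crop (228,147). The groove band runs from crop (245,146) to (678,171).

Run:
```python
import pickle,cv2,numpy as np
from h import *
fs=pickle.load(open('f.pkl','rb'))
f=fs['top'];im=f['img'];hsv=cv2.cvtColor(im,cv2.COLOR_RGB2HSV)
def bars(f,box,lo,hi,name):
    h=cv2.cvtColor(f['img'],cv2.COLOR_RGB2HSV);m=cv2.inRange(h,lo,hi);k=np.zeros_like(m);x0,y0,x1,y1=box;k[y0:y1,x0:x1]=m[y0:y1,x0:x1]
    c=max(cv2.findContours(k,0,1)[0],key=cv2.contourArea);r=cv2.minAreaRect(c);b=cv2.boxPoints(r);print(name,'rect px',np.round(r[0],1),np.round(r[1],1))
    e=[b[i] for i in range(4)];d=[np.linalg.norm(e[i]-e[(i+1)%4]) for i in range(4)];i=int(np.argmin(d[:2]))
    p=(e[i]+e[i-3])/2;q=(e[(i+2)%4]+e[(i+3)%4])/2
    z=0.0334 if 'bench' not in name else .02
    P=cast(f,[p,q],z);print('  ends',P.round(4).tolist(),'len',np.linalg.norm(P[0]-P[1]).round(4),'mid',P.mean(0).round(4),'ang',np.degrees(np.arctan2(*(P[1]-P[0])[[1,0]])).round(2))
bars(f,(405,225,480,258),(14,110,120),(23,255,255),'rack brass')
bars(f,(315,285,400,320),(16,100,150),(23,255,255),'bench brass')
bars(f,(405,260,470,295),(0,0,60),(179,60,140),'rack steel')
# jig
g=cv2.cvtColor(im,cv2.COLOR_RGB2GRAY).astype(float);g=cv2.GaussianBlur(g,(9,1),0)
C=[]
for u in range(242,326,2):
    col=g[205:260,u];r=np.arange(205,260); 
    uu=u
    vc=228+ (u-240)*0.057
    lo=int(vc-9-205);hi=int(vc+9-205);gr=np.gradient(col)
    def sub(k,s):
        w=np.clip(s*gr[k],0,None);return (w*r[k]).sum()/w.sum()
    C.append((u,sub(slice(lo,lo+9),-1),sub(slice(hi-8,hi+2),1)))
C=np.array(C);mid=np.c_[C[:,0],C[:,1:].mean(1)];print('groove width px',np.median(C[:,2]-C[:,1]))
P=cast(f,mid,.026);v=cv2.fitLine(P[:,:2].astype(np.float32),cv2.DIST_HUBER,0,.01,.01).ravel();print('groove line',v,'ang',np.degrees(np.arctan2(v[1],v[0])))
print('resid mm',np.round(1000*((P[:,:2]-v[2:])@[-v[1],v[0]]),1))
d=v[:2]*(1 if v[1]>0 else -1)
# pale outline (bench z mix): 
m=cv2.inRange(hsv,(20,40,120),(35,140,255));k=np.zeros_like(m);k[200:262,200:345]=m[200:262,200:345]
c=np.vstack([c for c in cv2.findContours(k,0,1)[0] if cv2.contourArea(c)>30]);b=cv2.boxPoints(cv2.minAreaRect(c));print('pale box px',b.round(1).tolist())
for z in(0,.026):
    Q=cast(f,b,z)[:,:2];print(' z',z,'s',((Q-v[2:])@d).round(4),'n',((Q-v[2:])@[-d[1],d[0]]).round(4))
m=cv2.inRange(hsv,(100,90,60),(120,255,255));k=np.zeros_like(m);k[200:262,195:250]=m[200:262,195:250]
c=max(cv2.findContours(k,0,1)[0],key=cv2.contourArea);b=cv2.boxPoints(cv2.minAreaRect(c));print('blue px',b.round(1).tolist())
Q=cast(f,b,.056)[:,:2];print(' s',((Q-v[2:])@d).round(4),'n',((Q-v[2:])@[-d[1],d[0]]).round(4))
```

```text
rack brass rect px [445.1 236.3] [54.5 25.2]
  ends [[0.5198, -0.2652, 0.0334], [0.4857, -0.3846, 0.0334]] len 0.1241 mid [ 0.5028 -0.3249  0.0334] ang -105.93
bench brass rect px [358.2 304. ] [71.  13.4]
  ends [[0.3593, -0.0493, 0.02], [0.328, -0.2092, 0.02]] len 0.1629 mid [ 0.3437 -0.1293  0.02  ] ang -101.06
rack steel rect px [436.5 276.6] [52.6 10.2]
  ends [[0.4234, -0.2478, 0.0334], [0.3969, -0.3642, 0.0334]] len 0.1194 mid [ 0.4101 -0.306   0.0334] ang -102.83
groove width px 9.962589813336365
groove line [0.03000985 0.9995496  0.5096587  0.07762737] ang 88.2803
resid mm [ 0.   0.   0.  -0.  -0.1 -0.2 -0.3 -0.3  0.4  0.4  0.4  0.4  0.4  0.3
  0.2 -0.1 -0.5  0.9  0.7  0.2 -0.2 -0.4 -0.7 -0.9 -0.9 -1.1 -0.3 -0.6
 -0.8 -0.8 -0.7 -0.5 -0.3  0.   0.2  0.3  0.4  0.5  0.7  0.9  1.1  1.2]
pale box px [[206.6999969482422, 248.60000610351562], [208.89999389648438, 207.39999389648438], [335.5, 214.0], [333.3999938964844, 255.1999969482422]]
 z 0 s [ 0.1489  0.1502 -0.1496 -0.1494] n [ 0.0495 -0.0481 -0.0474  0.0499]
 z 0.026 s [ 0.1436  0.1448 -0.1495 -0.1493] n [ 0.0507 -0.0451 -0.0445  0.051 ]
blue px [[206.5, 241.5], [209.10000610351562, 209.3000030517578], [227.5, 210.8000030517578], [224.8000030517578, 243.0]]
 s [0.139  0.1378 0.0958 0.0972] n [ 0.036  -0.0375 -0.0361  0.0373]
```

Run:
```python
import pickle,cv2,numpy as np
from h import *
fs=pickle.load(open('f.pkl','rb'))
for n,box,lo in(('top',(405,225,480,258),(14,110,185)),('side',(318,165,350,205),(15,150,100))):
    f=fs[n];h=cv2.cvtColor(f['img'],cv2.COLOR_RGB2HSV);m=cv2.inRange(h,lo,(22,255,255));k=np.zeros_like(m);x0,y0,x1,y1=box;k[y0:y1,x0:x1]=m[y0:y1,x0:x1]
    k=cv2.morphologyEx(k,cv2.MORPH_OPEN,np.ones((3,3)))
    c=max(cv2.findContours(k,0,1)[0],key=cv2.contourArea);r=cv2.minAreaRect(c);print(n,r)
    b=cv2.boxPoints(r);o=b[np.argsort(b[:,0] if n=='top' else b[:,1])];P=cast(f,[o[:2].mean(0),o[2:].mean(0)],.0334)
    print(P.round(4).tolist(),P.mean(0).round(4),np.linalg.norm(P[0]-P[1]),np.degrees(np.arctan2(*(P[0]-P[1])[[1,0]])))
# side: groove check: draw estimated groove line & blue face
d=np.array([.03,.99955]);o=np.array([.5097,.0776])
s=fs['side'];im=s['img'].copy()
L=lambda x,y,z:proj(s,[*(o+x*d+y*np.array([-d[1],d[0]])),z])[0]
big=cv2.resize(im,None,fx=5,fy=5,interpolation=2)
for y,z,x0,x1 in((.011,.026,-.14,.1),(-.011,.026,-.14,.1),(.038,.026,-.14,.1),(-.038,.026,-.14,.1),(.038,.056,.1,.14),(-.038,.056,.1,.14)):
    cv2.line(big,*[tuple(int(t) for t in L(x,y,z)*5+2) for x in(x0,x1)],(255,0,255),1)
cv2.imwrite('pics/sidejig.png',big[240*5:368*5,270*5:360*5][...,::-1][:600] if 0 else cv2.resize(big[1200:1840,1370:1780],None,fx=.93,fy=.93)[...,::-1])
```

```text
top ((443.9118347167969, 241.85296630859375), (52.63022994995117, 7.518604278564453), 14.03624439239502)
[[0.5033, -0.2639, 0.0334], [0.4765, -0.3808, 0.0334]] [ 0.4899 -0.3223  0.0334] 0.11990097956488696 77.0746579357436
side ((335.0999755859375, 186.8000030517578), (9.838699340820312, 33.541019439697266), 26.56505012512207)
[[0.4729, -0.4046, 0.0334], [0.5047, -0.2457, 0.0334]] [ 0.4888 -0.3252  0.0334] 0.16202475720721474 -101.29827414170647
```

View pics/sidejig.png

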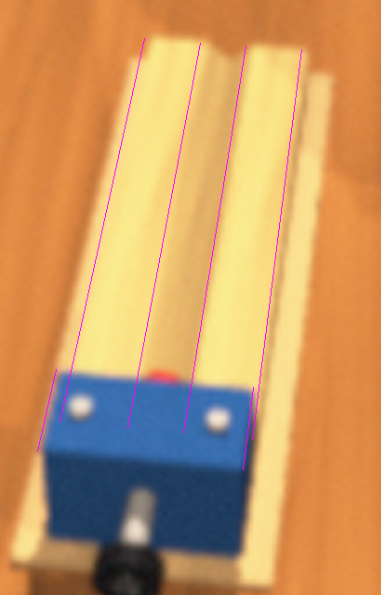

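The side overlay puts the groove about 1 px (1–1.5 mm) right of the top-view estimate, which agrees with the base plate's centre, so I'm shifting it by 1 mm. Now the grasp.

```bash
cat >> h.py <<'E'
from workcell import env
from scipy.spatial.transform import Rotation as Ro
d=np.array([.03,.99955]);n=np.array([-.99955,.03]);O=np.array([.5097,.0776])+.001*n
def jp(x,y,z): return [*(O+x*d+y*n),z]
def ori(deg):
    a=np.radians(deg);x=np.array([np.cos(a),np.sin(a),0]);z=np.array([0,0,-1.]);
    q=Ro.from_matrix(np.c_[x,np.cross(z,x),z]).as_quat();return [q[3],*q[:3]]
def st(t=''): print(t,'t',round(env.current_time_s(),2),'p',np.round(env.current_position(),4),'F',np.round(env.current_contact_force(),2),'open',round(env.current_opening(),4),'ff',np.round(env.current_finger_force(),1))
E
python3 - <<'E'
from h import *
st()
B=[.4895,-.323]
opts=[]
for a in(77.1,77.1-180):
    q=env.solve_ik([*B,.15],ori(a)); q2=env.solve_ik(jp(-.015,0,.15),ori(a+11.2)); print(a,None if q is None else np.round(q,2),None if q2 is None else np.round(q2,2))
    if q is not None and q2 is not None: opts.append((max(abs(q[5]),abs(q2[5])),a))
a=min(opts)[1];open('a.txt','w').write(str(a))
env.gripper_to(.05,40)
env.move_pose([*B,.12],ori(a));st('hover')
r=env.move_straight([*B,.054],velocity=.06,threshold=6);st(f'down {r}')
f=env.grab_frame('wrist');cv2.imwrite('pics/w1.png',f['img'][...,::-1])
E
```

```text
t 0.1 p [ 0.1708 -0.6006  0.2554] F [-0.55  0.34  0.07] open 0.0855 ff 0.0
77.1 [-0.77  0.62  1.62 -0.    0.9  -0.55] [-0.1   0.54  1.81 -0.    0.79 -0.07]
-102.9 [-0.77  0.62  1.62 -0.    0.9   2.59] None
hover t 2.17 p [ 0.4894 -0.3244  0.1205] F [-0.35 -0.18 -0.69] open 0.0501 ff 0.0
down False t 3.42 p [ 0.4898 -0.3232  0.0544] F [ 0.96 -0.04  0.82] open 0.0502 ff 0.0
```

View pics/w1.png

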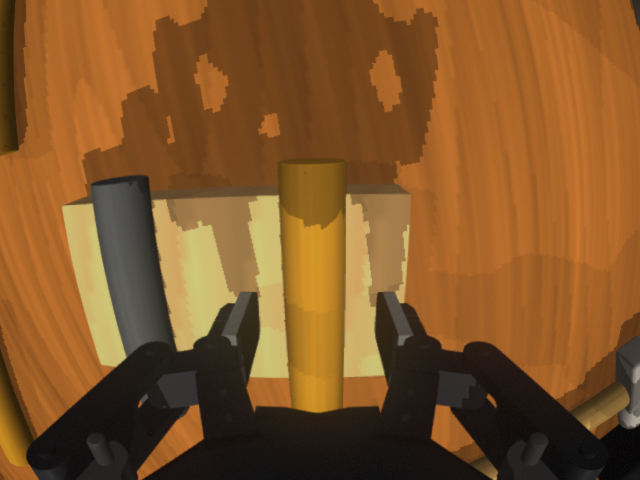

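The wrist view shows the bar (x≈316) centred between the pads at 245 and 390, with the steel bar clear of the left finger. Gripping and lifting.

Run:
```python
from h import *
a=float(open('a.txt').read())
env.gripper_to(.02,50);st('grip')
p=env.current_position()
env.move_straight([p[0],p[1],.075],velocity=.05);st('lift')
env.move_straight([p[0],p[1],.13],velocity=.12)
env.dwell(.2);st('up')
env.move_pose(jp(-.015,0,.12),ori(88.28));env.dwell(.2);st('over jig')
f=env.grab_frame('wrist');cv2.imwrite('pics/w2.png',f['img'][...,::-1])
```

```text
grip t 3.82 p [ 0.4888 -0.3228  0.0546] F [-3.97 -0.33  6.08] open 0.0238 ff 49.2
lift t 4.38 p [ 0.489  -0.3229  0.0752] F [-0.7   0.54 -4.01] open 0.0235 ff 49.2
up t 5.19 p [ 0.4883 -0.3223  0.1289] F [ 0.25  1.58 -4.99] open 0.0237 ff 49.2
over jig t 6.83 p [0.5087 0.0615 0.12  ] F [ 0.93 -0.52 -3.81] open 0.024 ff 49.2
```

View pics/w2.png

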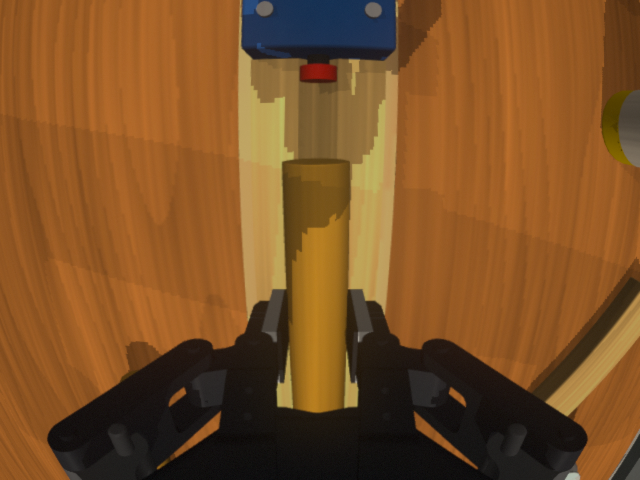

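The bar is level in the grip, lined up with the groove (x≈318), and clear of the red nose at (318,73). Lowering it.

Run:
```python
from h import *
env.move_straight(jp(-.015,0,.060),velocity=.06);env.dwell(.2);st('pre')
r=env.move_straight(jp(-.015,0,.0535),velocity=.01,threshold=4);st(f'lay {r}')
env.gripper_to(.05);env.dwell(.2);st('open')
p=env.current_position()
env.move_straight([p[0],p[1],.12],velocity=.1);st('up')
f=env.grab_frame('top');import pickle;pickle.dump(f,open('t2.pkl','wb'))
env.gripper_to(0.0)
env.move_straight(jp(-.105,0,.12),velocity=.15);st('behind')
g=env.grab_frame('wrist');s=env.grab_frame('side')
c=np.zeros((480,800,3),np.uint8);c[:,:480]=g['img'][:,80:560]
c[:,480:]=cv2.resize(s['img'][230:370,267:360],(320,480))
cv2.imwrite('pics/w3.png',c[...,::-1]); cv2.imwrite('pics/top3.png',f['img'][...,::-1])
```

```text
pre t 8.22 p [0.5085 0.0626 0.0604] F [-0.46 -0.09 -3.94] open 0.0242 ff 49.2
lay True t 8.73 p [0.5085 0.0626 0.0551] F [0.22 0.14 3.99] open 0.0242 ff 50.0
open t 9.3 p [0.5073 0.0628 0.0543] F [-0.04  0.57 -0.11] open 0.0501 ff 0.0
up t 10.11 p [0.507  0.0628 0.1198] F [ 0.34 -0.83 -0.1 ] open 0.0499 ff 0.0
behind t 11.44 p [ 0.5053 -0.027   0.12  ] F [-0.44 -0.21 -0.19] open 0.0 ff 0.0
```

View pics/w3.png

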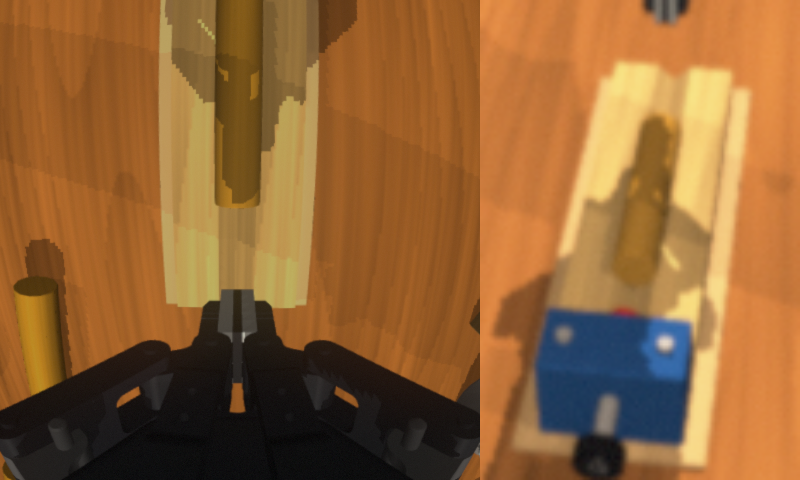

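The bar is lying in the groove, free and clear of the nose. The closed fingers are behind it and centred on the groove. I'll push in small steps, recording the sliding friction as a baseline first.

```bash
cat > push.py <<'E'
from h import *
def F(k=10):
    v=[]
    for _ in range(k): env.dwell(.012);v.append(env.current_contact_force())
    v=np.mean(v,0);return -v[:2]@d,v[2]
r=env.move_straight(jp(-.105,0,.0545),velocity=.06,threshold=5);env.dwell(.2);f0,z0=F(15);st(f'down {r}');print(f0,z0)
if r: raise SystemExit
x=-.105;xc=None;base=[];log=[]
while x<-.02 and env.current_time_s()<55:
    x+=.001;env.move_straight(jp(x,0,.0545),velocity=.008)
    f,z=F();f-=f0;log.append((round(x*1000),round(float(f),1),round(float(z-z0),1)))
    if xc is None:
        if f>.8: xc=x
        continue
    if x-xc>.002 and len(base)<15: base.append(f)
    b=np.median(base) if len(base)>3 else 2.5
    if f>b+4.2 or abs(z-z0)>15: break
print(log,'base',np.median(base) if base else None,'xc',xc);st('end')
E
python3 push.py
```

```text
down False t 13.11 p [ 0.5056 -0.0273  0.0547] F [ 0.33  0.41 -0.39] open -0.0001 ff 0.0
-0.008309801936001815 0.07503601382450421
[(-104, 0.0, -0.1), (-103, -0.1, -0.2), (-102, 0.1, -0.0), (-101, -0.1, -0.2), (-100, -0.1, -0.0), (-99, -0.0, 0.2), (-98, -0.0, -0.1), (-97, -0.2, -0.1), (-96, -0.2, -0.1), (-95, 0.1, -0.1), (-94, 0.1, -0.2), (-93, 0.1, -0.0), (-92, 0.1, 0.4), (-91, -0.1, 0.1), (-90, -0.0, 0.0), (-89, 0.1, 0.5), (-88, -0.2, -0.2), (-87, -0.0, -0.1), (-86, 0.0, -0.1), (-85, -0.1, -0.1), (-84, -0.3, -0.0), (-83, 0.1, -0.4), (-82, 1.0, -0.2), (-81, 1.5, -0.4), (-80, 0.9, 0.0), (-79, 1.0, -0.2), (-78, 0.6, -0.2), (-77, 0.9, 0.0), (-76, 0.7, 0.2), (-75, 1.0, 0.1), (-74, 1.2, 0.2), (-73, 1.2, 0.1), (-72, 0.7, -0.1), (-71, 0.9, 0.2), (-70, 1.2, 0.3), (-69, 1.1, 0.3), (-68, 0.8, 0.0), (-67, 1.0, 0.2), (-66, 1.2, 0.3), (-65, 0.9, 0.4), (-64, 0.9, 0.1), (-63, 0.9, 0.3), (-62, 0.9, 0.1), (-61, 1.0, 0.0), (-60, 1.1, 0.2), (-59, 1.0, 0.1), (-58, 1.1, -0.1), (-57, 0.8, 0.6), (-56, 1.0, 0.0), (-55, 0.9, 0.1), (-54, 1.0, -0.1), (-53, 1.1, -0.0), (-52, 1.0, 0.1), (-51, 1.0, 0.1), (-50, 0.9, -0.1), (-49, 1.0, 0.0), (-48, 0.8, -0.0), (-47, 1.2, 0.4), (-46, 1.0, 0.2), (-45, 3.1, 0.1), (-44, 5.0, 0.2), (-43, 6.2, 0.2)] base 0.9586473078167385 xc -0.08199999999999998
end t 35.33 p [0.5074 0.034  0.0545] F [-0.67 -5.87  0.23] open 0.0001 ff 3.3
```

Contact is clear: friction is about 1.0 N, and the total rose over three steps to 6.2 N, so about 5 N on the nose. I'll back off gently, clear away and check.

Run:
```python
from h import *
x=-.043
env.move_straight(jp(x-.004,0,.0545),velocity=.004);st('off4')
env.move_straight(jp(x-.03,0,.0545),velocity=.04);st('off')
env.move_straight(jp(x-.05,0,.20),velocity=.12);env.move_straight([.45,-.2,.25],velocity=.2);st('clear')
t=env.grab_frame('top');s=env.grab_frame('side')
c=np.zeros((600,765,3),np.uint8);c[:337]=cv2.resize(t['img'][195:270,180:350],(765,337),interpolation=2)
c[340:600,:390]=cv2.resize(s['img'][230:330,267:417],(390,260),interpolation=2)
c[340:600,400:765]=cv2.resize(t['img'][100:310,370:665-25],(365,260))
cv2.imwrite('pics/end.png',c[...,::-1])
```

```text
off4 t 36.48 p [0.5072 0.0307 0.0545] F [-0.05 -0.32  0.3 ] open 0.0003 ff 0.0
off t 37.27 p [0.5065 0.0046 0.0545] F [-0.21  0.37 -0.26] open 0.0 ff 0.0
clear t 39.8 p [ 0.4497 -0.1991  0.2496] F [-0.68 -0.06  0.97] open -0.0003 ff 0.0
```

View pics/end.png

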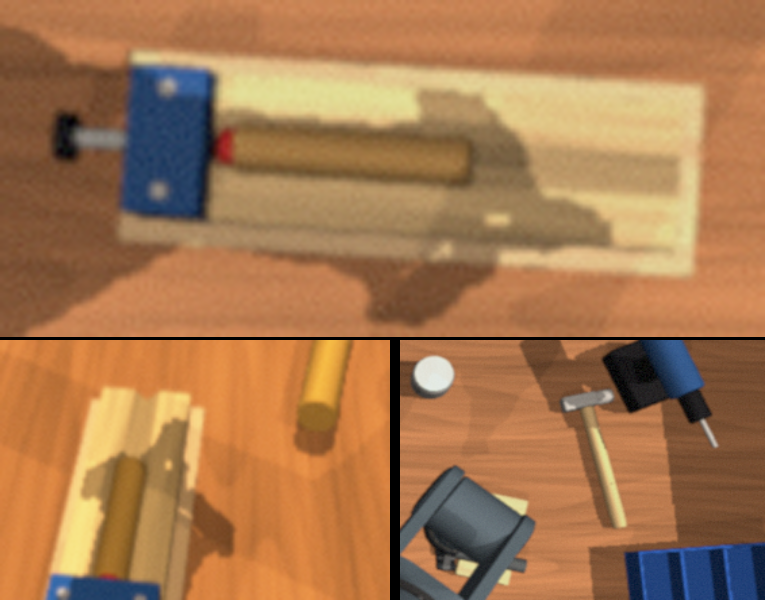

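The final view shows the bar seated in the groove with its front end against the red nose (crop 228,147), and the tin and steel bar where they were. Handing in.

```bash
python3 -c "
from workcell import env
print(env.finish_job())"
```

```text
the job is handed in; nothing more can be done
None
```

The brass pull bar lies in the jig's groove against the stop nose, pushed home with about 5 N on the nose; the arm is clear, I moved nothing else, and the job was handed in about 40 s into the 72 s allowed.

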